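Load a tester bottle on the shop's carousel and index it one click

ROBOT

A 6-joint arm with a two-finger parallel gripper is mounted at the origin on the work surface. World frame = base frame: x ahead of the robot, y to its left, z up, the work surface at z = 0. Lengths are in m, angles in degrees, forces in N, time in s.
With the tool pointing down it reaches from about 0.35 to 0.875 m from the base axis. Payload 4.2 kg.
Tool frame: the origin (TCP) lies at the very end of the fingers, on their centre line; the grasp point (between the pads) lies 19 mm behind it; z points along the fingers, y is the line along which they close (so a half turn about z gives the same grasp; the last joint's range is limited). The gripper opens to 87 mm and grips with 3 to 60 N. Pads are 19 mm wide; open, the fingers measure 117 mm over their backs; the gripper's body (75 mm by 190 mm) begins 51 mm behind the grasp point.
Start: joints at [-60.699, 22.042, 0.453, 0, -68.411, -14.817], TCP at [0.156, -0.605, 0.223] pointing down, gripper open.
Joint ranges: [-179.83, 179.83], [-69.29, 118.12], [-61.27, 80.66], [-181.25, 117.63], [-171.15, -9.14], [-177.46, 177.46]. Speed limits (degrees/s): [159.86, 159.86, 180, 180, 180, 180].

INTERFACE

Orientations are given as a 3x3 rotation matrix whose columns are the frame's x, y, z axes.
In Python, from station import sense, cams, r gives the robot as it stands. The module is installed in compiled form; this text tells all that it offers.
- The arm moves only by the tool step_arm, never from a script. Its argument "targets" is text: rows parted by semicolons, each of 4 numbers parted by spaces: the shift along the tool's x, y, z in cm, then the turn about the tool's z in degrees. In form: x y z turn; .... A call has 1 to 12 rows; each row shifts and turns the commanded pose from where the row before left it, along the tool's axes as they then stand; what a row does not reach is not made up. A row lasts 1/12 s, in which the tool goes at most 41.7 mm and 7.16 degrees, less where a joint would pass 70% of its speed; a pose out of reach is approached as far as the arm can. A call with a gripper value outside its range is refused whole. "claw" is the finger opening in cm, from 0 to 8.7, set as the call begins (left out, the last holds). The fingers move at their own pace and stop on an object; the grip force is fixed at half the most. Time passes only in rows, so rows that do not move let the fingers close. It gives the time, the measured TCP pose, the force, the opening and the grip force at its end, in the units of the state.
- sense(): the state, without advancing time (a new reading comes with each control period).
- cams.capture(name): name is "side" or "top"; returns a dict with "frame" (420x560x3 uint8, blue, green, red), "vertical_fov" (degrees; the focal length in pixels is half the picture's height over the tangent of half this angle, whatever the lens; pixels are square), "cx", "cy" (the principal point, pixels), "dist_coeffs" ([k1, k2, p1, p2, k3] as OpenCV has them; the pictures are not rectified), "eye" and "rotation" of the camera in the world. Camera axes: x right, y down, z forward; pixel columns grow to the right and rows downward; lengths in m; the calibration is good to about 2 mm. A picture is of the moment at which its call begins. There is no depth.
- r.finish_job(): hands the job in; it is judged then, once.
The state is a dict: "time_s": time; "joints": joint angles; "joint_velocities": joint speeds; "effort": joint torques, N m; "tcp_pos": TCP position; "ee_rot": TCP orientation; "wrist_force": force on the tool from outside, world axes, zero at the start; "moment": the same for the moment, N m; "gripper_width": opening from 0.0 (shut) to 1.0 (fully open); "gripper_force": force on a finger pad.
Only numpy, scipy, OpenCV 4.12 (cv2) and the standard library are available. Lean on these libraries where they do the work, as an engineer would, in place of code of your own. Each camera call takes 0.05 s, during which the arm holds its last target. There are 200 camera calls.

TASK

Stand the spare tester bottle (the slim white one with the metal cap that is on the counter itself) upright in the empty pocket next to the carousel's dark steel pointer. Then turn the carousel one click, one sixth of a turn anticlockwise seen from above, so that the next pocket comes to the pointer, and let go with the bottle still standing in its pocket.

Things in the scene. Friction and masses are not known exactly. Their poses are not given: they have to be found in the camera images.
- tester_mid (a point): Spare tester bottle, loose on the counter: slim round white bottle with a grey band, 44 mm diameter, 120 mm tall, about 0.15 kg; its top 41 mm is a bare metal cap of 26 mm diameter, to grip from above. Point: on its axis, half-way up (60 mm above its foot); z up. Near it, in any order, stand a squat square amber flacon with black sticks (165 mm tall) and a white candle bowl (75 mm).
- pocket (a point): Pocket to load, next to the dark steel pointer block on the edge of the round base (280 mm). One of six wooden cups (66 mm inside, rim 20 mm above its floor) on a turntable, 85 mm from its axis, 60 degrees apart. Point: centre of the cup's floor, 37 mm above the counter; x outward, z up; turns along. Second and third cups anticlockwise of it hold like bottles (tops at 157 mm); the rest are empty.
- knob (a point): Dark wooden bar on top of the turntable's central column (24 mm diameter), to turn it by: 16 mm thick, 50 mm long, 40 mm high. Point: centre of the bar, on the turntable's axis, 175 mm above the counter. z up, x across the 16 mm thickness toward the pocket to load, y along the 50 mm length; turns with the turntable.
- turn (a joint): Turntable angle in rad: 0 at the start, growing anticlockwise seen from above, free to turn either way. A light detent (0.1 Nm to overcome) draws it to rest at every multiple of 1.047 (60 degrees): one click anticlockwise reads 1.047. Let go within 20 degrees of a rest, it settles there.
Not all that is in view belongs to the job. Leave any pink or purple look-alike of the part that bears tester_mid alone.

How it is judged (in metres and radians):
On the way, in this order (a step that is already met when the one before it is completed fails the run):
1. the spare bottle stands in the pocket at the pointer, before the carousel is turned (horizontal distance between tester_mid and pocket below 0.02 m and z of tester_mid in the frame of pocket between 0.053 and 0.068 m and angle between tester_mid's own z axis and vertical below 0.17 rad and value of joint turn between -0.175 and 0.175 rad), for 0.2 s.
2. the carousel is one click further anticlockwise (value of joint turn between 0.872 and 1.222 rad), for 0.2 s.
At the end, for the whole second after the job is handed in: The spare bottle stands upright (within 10 degrees) on the floor of the pocket that was at the pointer (its axis within 20 mm of the pocket's centre, its middle 53 to 68 mm above the pocket's floor), and the carousel rests one click anticlockwise of where it began (60 degrees, give or take 10) (all of step 2 and horizontal distance between tester_mid and pocket below 0.02 m and z of tester_mid in the frame of pocket between 0.053 and 0.068 m and angle between tester_mid's own z axis and vertical below 0.17 rad and velocity of joint turn between -0.05 and 0.05 rad/s); the robot touches nothing.
It also fails if it takes over 51 s, if anything falls off the work surface, if the arm or the gripper's body presses on something with over 40 N, if the wrist force passes 120 N, or if a joint passes its speed limit or range.

## Working session

There is one attempt and no reset: what is moved stays moved. The work goes in short steps, Python scripts to look and compute and a tool call to move; the robot and the scene stay as the last step left them, time stands still between calls to the robot, and variables do not carry over. Pictures are saved under pics/ and viewed, at most 10 in all, crops included, and the job is handed in when it is done.

Besides the shell and the picture viewer there is one more tool, called after "Emit:" as a command line: name --argument value ..., lists and objects as JSON in quotes. step_arm: Moves the arm, as the interface text tells. Its arguments: {"type":"object","properties":{"targets":{"type":"string"},"claw":{"type":"number"}},"required":["targets"]}

```bash
mkdir -p pics; cat > h.py <<'E'
import numpy as np, cv2
from station import sense, cams, r
def K(c):
    h=c["frame"].shape[0]; f=h/2/np.tan(np.radians(c["vertical_fov"])/2)
    return np.array([[f,0,c["cx"]],[0,f,c["cy"]],[0,0,1]])
def ray(c,uv):
    p=cv2.undistortPoints(np.array([[uv]],float),K(c),np.array(c["dist_coeffs"],float))[0,0]
    d=np.array(c["rotation"])@np.array([p[0],p[1],1]); return np.array(c["eye"]),d/np.linalg.norm(d)
def onz(c,uv,z):
    e,d=ray(c,uv); return e+d*(z-e[2])/d[2]
def proj(c,P):
    R=np.array(c["rotation"]); 
    return cv2.projectPoints(np.array(P,float).reshape(-1,3),cv2.Rodrigues(R.T)[0],-R.T@np.array(c["eye"]),K(c),np.array(c["dist_coeffs"],float))[0][:,0]
E
python3 - <<'E'
from h import *
for n in("top","side"):
    c=cams.capture(n); cv2.imwrite(f"pics/{n}0.png",c["frame"])
    print(n,c["eye"],np.round(c["rotation"],3).tolist(),c["vertical_fov"],c["dist_coeffs"])
s=sense(); print(s["tcp_pos"],np.round(s["ee_rot"],3),s["time_s"])
E
```

```text
top [0.4540957  0.07528292 1.02552082] [[0.016, -0.996, 0.091], [-1.0, -0.015, 0.006], [-0.005, -0.091, -0.996]] 49.96667117044004 [-0.09945103  0.          0.          0.          0.        ]
side [0.37465557 0.73280233 0.94705108] [[-0.972, -0.184, 0.144], [-0.234, 0.745, -0.625], [0.008, -0.641, -0.768]] 48.750261980843 [-0.1066098  0.         0.         0.         0.       ]
[ 0.15622659 -0.60461048  0.22156512] [[-0.968 -0.25  -0.001]
 [-0.25   0.968  0.002]
 [ 0.     0.002 -1.   ]] 0.1
```

View pics/top0.png

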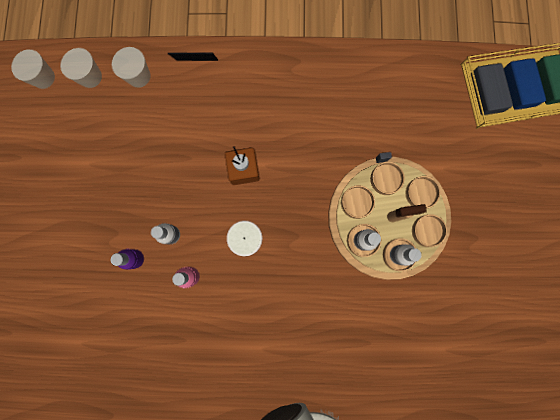

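View pics/side0.png

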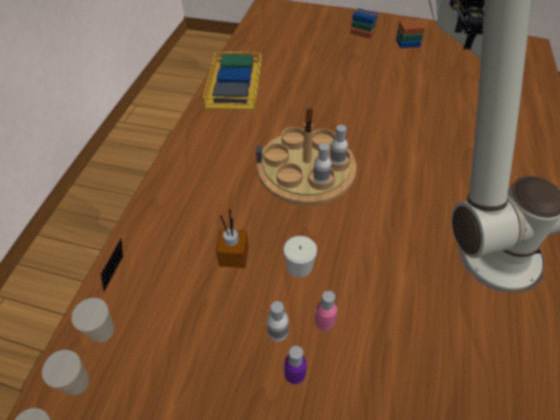

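The top view shows these candidates for the spare bottle: white at (163,233), purple at (125,259) and pink at (185,278). White with a metal cap, loose on the counter, fits; the other two are look-alikes. The pointer is at (384,156), so the pocket is at (387,179). I'll confirm both in one crop and measure.

```bash
python3 - <<'E'
from h import *
c=cams.capture("top"); f=c["frame"]
a=cv2.resize(f[210:300,100:210],None,fx=4,fy=4,interpolation=cv2.INTER_CUBIC)
b=cv2.resize(f[140:290,320:460],None,fx=4,fy=4,interpolation=cv2.INTER_CUBIC)[:600]
s=np.zeros((600,800,3),np.uint8); s[:270,:239]=cv2.resize(f[215:260,140:180],(239,270),interpolation=cv2.INTER_CUBIC); s[:, 240:]=b[:,:560]
cv2.imwrite("pics/crop.png",s)
for n,uv in dict(pocket=(387,178.5),L=(357.5,202),R=(422.5,191.5),BR=(429,231)).items(): print(n,onz(c,uv,.057))
hsv=cv2.cvtColor(f,cv2.COLOR_BGR2HSV)
m=((hsv[...,1]<70)&(hsv[...,2]>90)).astype(np.uint8)[215:260,140:190]
n,l,st,ce=cv2.connectedComponentsWithStats(m)
print(st,ce+[140,215])
g=cv2.inRange(hsv[215:260,140:190],(0,0,0),(180,90,255)); print(hsv[232,140:190].tolist())
E
```

```text
pocket [ 0.61867197 -0.15604814  0.057     ]
L [ 0.56595118 -0.09108459  0.057     ]
R [ 0.59142111 -0.23442371  0.057     ]
BR [ 0.50517531 -0.24764128  0.057     ]
[[   0    0   50   45 1923]
 [  11    9   24   20  320]
 [  39   22    1    1    1]
 [  34   24    5    4    5]
 [  32   28    1    1    1]] [[164.76235049 237.57358294]
 [162.675      233.475     ]
 [179.         237.        ]
 [176.         240.8       ]
 [172.         243.        ]]
[[11, 167, 128], [11, 166, 129], [11, 169, 127], [11, 172, 129], [11, 167, 128], [12, 175, 124], [12, 171, 128], [12, 171, 128], [12, 176, 126], [11, 184, 125], [12, 122, 134], [18, 19, 164], [96, 7, 179], [30, 3, 175], [45, 3, 176], [30, 3, 177], [30, 4, 177], [20, 4, 176], [30, 3, 175], [45, 3, 178], [0, 1, 178], [30, 4, 186], [30, 4, 178], [30, 7, 76], [150, 5, 49], [30, 9, 54], [45, 11, 47], [30, 7, 77], [13, 12, 185], [20, 15, 152], [17, 16, 148], [17, 16, 145], [20, 15, 151], [23, 18, 113], [20, 22, 70], [135, 10, 53], [150, 8, 33], [0, 0, 33], [105, 29, 35], [60, 4, 72], [11, 173, 136], [11, 172, 135], [11, 166, 134], [11, 171, 133], [11, 169, 134], [11, 173, 131], [11, 166, 135], [12, 171, 133], [11, 167, 136], [12, 170, 135]]
```

View pics/crop.png

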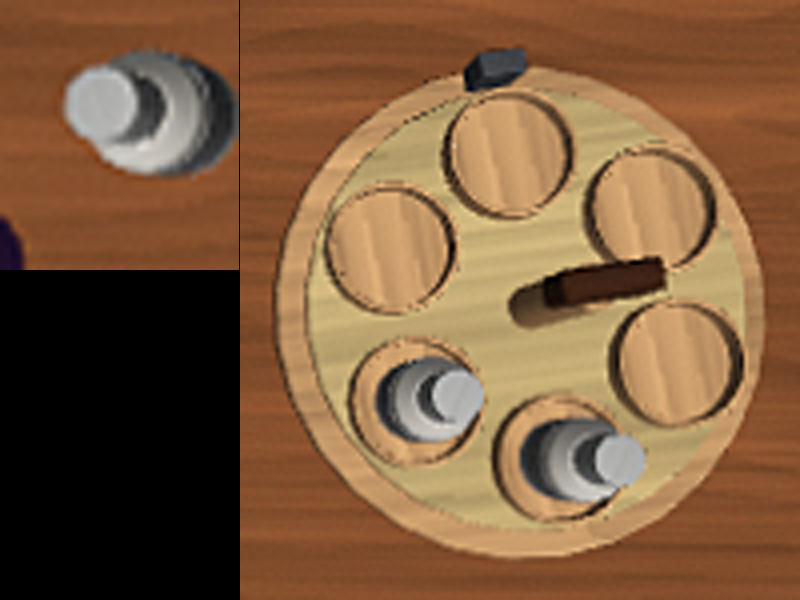

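The left half of the crop shows the white bottle, its cap disc at about (156.5,232). The right half shows the pointer at about (384,157) next to the empty pocket (386.6,178), and bottles in the 2nd and 3rd cups anticlockwise, as described.

```bash
python3 - <<'E'
from h import *
from scipy.optimize import least_squares
c=cams.capture("top"); s=cams.capture("side")
px=[(386.6,178.1),(357.4,201.6),(362.9,239.6),(399.6,253.9),(428.9,230.1),(422.4,191.9)]
P=np.array([onz(c,p,.057)[:2] for p in px])
mod=lambda q:np.array([[q[0]+.085*np.cos(q[2]+k*np.pi/3),q[1]+.085*np.sin(q[2]+k*np.pi/3)] for k in range(6)])
o=least_squares(lambda q:(mod(q)-P).ravel(),[.53,-.17,0])
print("axis",o.x[:2],np.degrees(o.x[2]),"pocket",mod(o.x)[0],"res mm",np.round((mod(o.x)-P)*1e3,1).tolist())
print("knob top",onz(c,((606-240)/4+319.6,284/4+139.6),.195))
B=onz(c,(156.5,231.9),.120); print("bottle",B)
print("side proj cap top, knob top, pocket",proj(s,[B,[*o.x[:2],.195],[*mod(o.x)[0],.057]]))
f=s["frame"]; out=np.hstack([cv2.resize(f[290:350,250:310],(400,400),interpolation=cv2.INTER_CUBIC),cv2.resize(f[100:200,260:360],(400,400),interpolation=cv2.INTER_CUBIC)])
cv2.imwrite("pics/side_crop.png",out)
E
```

```text
axis [ 0.53728048 -0.16883933] 9.141304851438537 pocket [ 0.62120094 -0.1553354 ] res mm [[1.7, -0.2], [0.7, 1.5], [-1.1, -0.1], [-1.6, 0.2], [-0.1, -0.8], [0.4, -0.6]]
knob top [ 0.53552708 -0.16808324  0.195     ]
bottle [0.49151318 0.32608722 0.12      ]
side proj cap top, knob top, pocket [[277.04361054 306.8920154 ]
 [308.36225479 115.13780236]
 [275.60602271 152.60684644]]
```

View pics/side_crop.png

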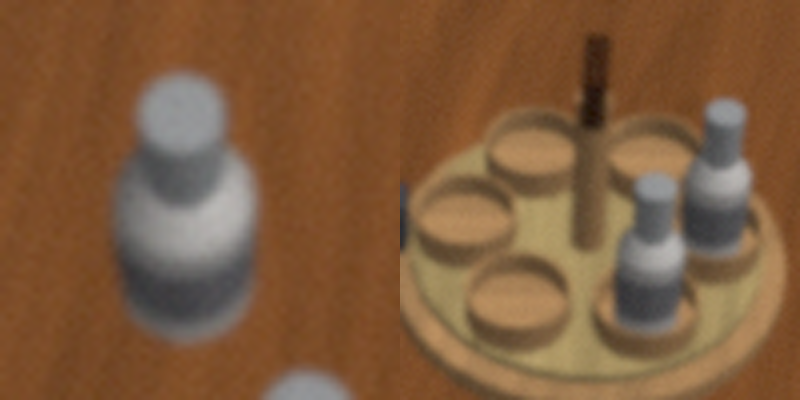

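The side crop puts the cap top at about (277.3,306.5) and the pocket at about (276,153.5). Both agree with the positions projected from the top view to within 1 px, so I set out.

Emit:
step_arm --targets "0 0 0 5.4;-2.8 2.7 -0.7 0;-2.8 2.7 -0.7 0;-2.8 2.7 -0.7 0;-2.8 2.7 -0.7 0;-2.8 2.7 -0.7 0;-2.8 2.7 -0.7 0;-2.8 2.7 -0.7 0;-2.8 2.7 -0.7 0;-2.8 2.7 -0.7 0;-2.8 2.7 -0.7 0;-2.8 2.7 -0.7 0" --claw 6.5

```text
time_s: 1.25
tcp_pos: [0.4142, -0.2614, 0.3002]
ee_rot: [[-0.987, -0.158, 0.001], [-0.158, 0.987, -0.0], [-0.001, -0.0, -1.0]]
wrist_force: [1.3, -0.6, 0.1]
gripper_width: 0.746
gripper_force: 0.0
```

```bash
cat >> h.py <<'E'
def go(x,y,z,yaw=None):
    s=sense(); R=np.array(s["ee_rot"]); d=np.array([x,y,z])-s["tcp_pos"]
    print("t",round(s["time_s"],2),"tcp",np.round(s["tcp_pos"],4),"yaw_y",round(np.degrees(np.arctan2(R[1,1],R[0,1])),2),"tool cm",np.round(R.T@d*100,2),"F",np.round(s["wrist_force"],1),"w",s["gripper_width"],"gf",s["gripper_force"])
E
python3 -c "
from h import *
go(.4915,.326,.25)"
```

```text
t 1.25 tcp [ 0.4142 -0.2614  0.3002] yaw_y 99.09 tool cm [-16.91  56.78   5.01] F [ 1.3 -0.6  0.1] w 0.74603056895689 gf 0.0
```

Emit:
step_arm --targets "-1.1 3.8 0 0;-1.1 3.8 0 0;-1.1 3.8 0 0;-1.1 3.8 0 0;-1.1 3.8 0 0;-1.1 3.8 0 0;-1.1 3.8 0 0;-1.1 3.8 0 0;-1.1 3.8 0 0;-1.1 3.8 0 0;-1.1 3.8 0 0;-1.1 3.8 0 0"

```text
time_s: 2.25
tcp_pos: [0.4716, 0.2099, 0.2997]
ee_rot: [[-0.987, -0.158, 0.0], [-0.158, 0.987, 0.0], [-0.0, 0.0, -1.0]]
wrist_force: [0.3, -0.8, 0.1]
gripper_width: 0.748
gripper_force: 0.0
```

Emit:
step_arm --targets "-1.1 3.8 1 0;-1.1 3.8 2 0;-1 3 2.5 0;0 0 2.5 0;0 0 2.5 0;0 0 2 0;0 0 0 0;0 0 0 0;0 0 0 0"

```text
time_s: 3.0
tcp_pos: [0.4874, 0.3158, 0.1773]
ee_rot: [[-0.987, -0.158, 0.002], [-0.158, 0.987, 0.001], [-0.002, 0.001, -1.0]]
wrist_force: [0.5, 0.2, 0.8]
gripper_width: 0.745
gripper_force: 0.0
```

```bash
python3 -c "
from h import *
go(.4915,.326,.086)
c=cams.capture('side'); cv2.imwrite('pics/s1.png',cv2.resize(c['frame'][200:400,180:380],(600,600),interpolation=cv2.INTER_CUBIC))"
```

```text
t 3.0 tcp [0.4874 0.3158 0.1773] yaw_y 99.1 tool cm [-0.55  0.94  9.13] F [0.5 0.2 0.8] w 0.7452525703771464 gf 0.0
```

View pics/s1.png

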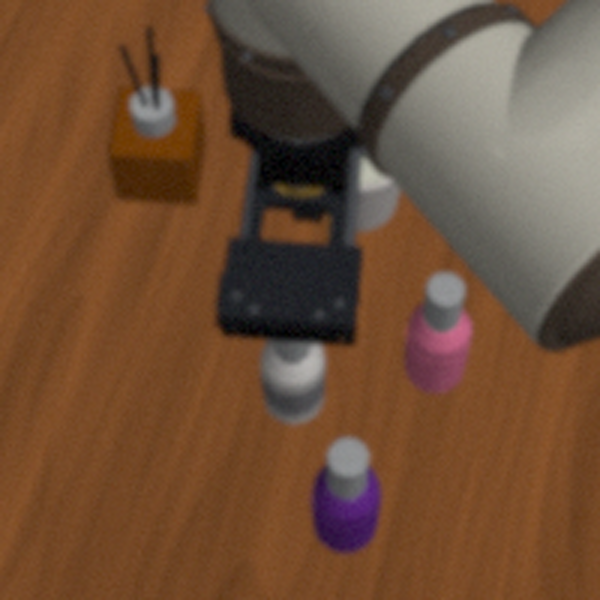

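The view shows the near finger (crop 290,290) straight over the white bottle's cap at (293,345). Pink and purple are well clear. Correct and descend.

Emit:
step_arm --targets "-0.5 0.9 0 0;0 0 0 0;0 0 2 0;0 0 2 0;0 0 2 0;0 0 1.5 0;0 0 1 0;0 0 0.5 0;0 0 0 0;0 0 0 0"

```text
time_s: 3.88
tcp_pos: [0.4906, 0.3255, 0.0865]
ee_rot: [[-0.987, -0.158, 0.001], [-0.158, 0.987, 0.001], [-0.001, 0.001, -1.0]]
wrist_force: [-0.0, -0.2, 0.3]
gripper_width: 0.751
gripper_force: 0.0
```

```bash
python3 -c "
from h import *
go(.4915,.326,.086)"
```

```text
t 3.88 tcp [0.4906 0.3255 0.0865] yaw_y 99.1 tool cm [-0.1   0.04  0.05] F [-0.  -0.2  0.3] w 0.7509300867174259 gf 0.0
```

Emit:
step_arm --targets "0 0 0 0;0 0 0 0;0 0 0 0;0 0 0 0;0 0 0 0;0 0 0 0;0 0 0 0;0 0 0 0;0 0 0 0;0 0 0 0" --claw 2.0

```text
time_s: 4.72
tcp_pos: [0.4901, 0.3251, 0.0858]
ee_rot: [[-0.987, -0.158, 0.0], [-0.158, 0.987, 0.0], [-0.0, 0.0, -1.0]]
wrist_force: [-0.1, -0.1, 0.8]
gripper_width: 0.294
gripper_force: 30.0
```

Emit:
step_arm --targets "0 0 -1 0;0 0 -2 0;0 0 -3 0;0 0 -3 0;0 0 -3 0;0 0 -3 0;0 0 -3 0;0 0 -2 0;0 0 -1 0;0 0 0 0;0 0 0 0"

```text
time_s: 5.63
tcp_pos: [0.4894, 0.3247, 0.295]
ee_rot: [[-0.987, -0.158, -0.001], [-0.158, 0.987, -0.0], [0.002, -0.0, -1.0]]
wrist_force: [1.1, 0.1, -2.2]
gripper_width: 0.292
gripper_force: 30.0
```

```bash
python3 -c "
from h import *
go(.620,-.155,.297)
c=cams.capture('side'); cv2.imwrite('pics/s2.png',c['frame'])"
```

```text
t 5.63 tcp [0.4894 0.3247 0.295 ] yaw_y 99.07 tool cm [ -5.33 -49.43  -0.21] F [ 1.1  0.1 -2.2] w 0.29201658489059906 gf 29.998386120423675
```

View pics/s2.png

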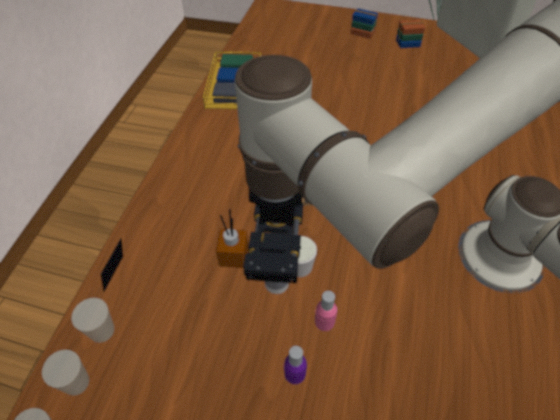

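The bottle is in the fingers at (277,285), clear of its neighbours. Next I carry it over the carousel.

Emit:
step_arm --targets "-0.2 -1.5 0 0;-0.4 -3 0 0;-0.4 -3.7 0 0;-0.4 -3.7 0 0;-0.4 -3.7 0 0;-0.4 -3.7 0 0;-0.4 -3.7 0 0;-0.4 -3.7 0 0;-0.4 -3.7 0 0;-0.4 -3.7 0 0;-0.4 -3.7 0 0;-0.4 -3.7 0 0"

```text
time_s: 6.68
tcp_pos: [0.6001, -0.0801, 0.2938]
ee_rot: [[-0.988, -0.158, -0.004], [-0.158, 0.988, -0.0], [0.004, 0.0, -1.0]]
wrist_force: [1.3, 0.7, -3.1]
gripper_width: 0.291
gripper_force: 30.0
```

Emit:
step_arm --targets "-0.4 -3.7 0 0;-0.4 -2.5 0 0;-0.1 -1.5 0 0;0 0 0 0;0 0 0 0;0 0 1 0;0 0 2 0;0 0 2 0;0 0 2 0;0 0 1 0;0 0 0 0;0 0 0 0"

```text
time_s: 7.68
tcp_pos: [0.622, -0.1514, 0.2157]
ee_rot: [[-0.987, -0.159, -0.001], [-0.159, 0.987, -0.0], [0.001, -0.0, -1.0]]
wrist_force: [0.1, -1.8, -1.8]
gripper_width: 0.291
gripper_force: 30.0
```

```bash
python3 -c "
from h import *
go(.620,-.155,.124)
c=cams.capture('side'); cv2.imwrite('pics/s3.png',cv2.resize(c['frame'][40:240,160:400],(720,600),interpolation=cv2.INTER_CUBIC))"
```

```text
t 7.68 tcp [ 0.622  -0.1514  0.2157] yaw_y 99.17 tool cm [ 0.24 -0.32  9.17] F [ 0.1 -1.8 -1.8] w 0.2907299720175078 gf 29.99831755645573
```

View pics/s3.png

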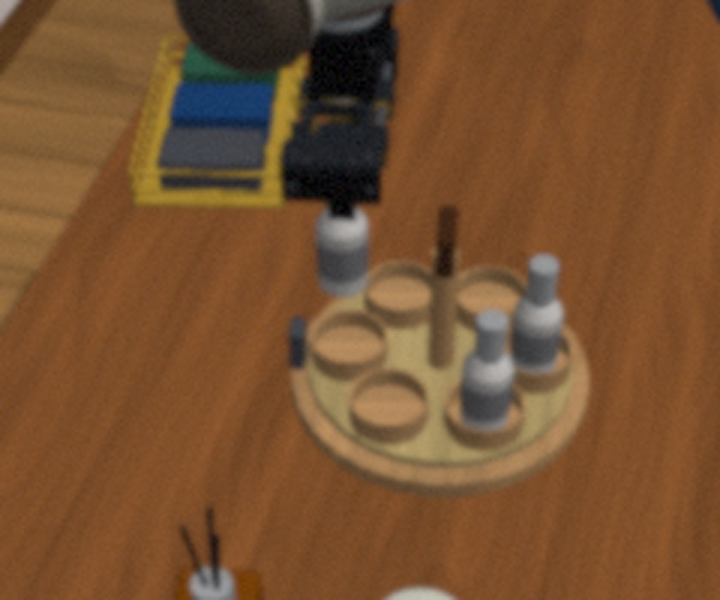

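The bottle hangs upright above the pocket cup (crop 348,340). Correct slightly and lower.

Emit:
step_arm --targets "0.2 -0.3 0 0;0 0 1.5 0;0 0 2 0;0 0 2 0;0 0 1.5 0;0 0 1 0;0 0 0.5 0;0 0 0 0;0 0 0 0;0 0 0 0"

```text
time_s: 8.57
tcp_pos: [0.6215, -0.1556, 0.1323]
ee_rot: [[-0.987, -0.158, 0.003], [-0.158, 0.987, -0.0], [-0.003, -0.001, -1.0]]
wrist_force: [-0.5, 0.1, -1.9]
gripper_width: 0.29
gripper_force: 30.0
```

```bash
python3 -c "
from h import *
go(.620,-.155,.124)"
```

```text
t 8.57 tcp [ 0.6215 -0.1556  0.1323] yaw_y 99.1 tool cm [0.14 0.09 0.83] F [-0.5  0.1 -1.9] w 0.29020741625352997 gf 29.998186714947224
```

Emit:
step_arm --targets "0.1 0 0.3 0;0 0 0.3 0;0 0 0.2 0;0 0 0 0;0 0 0 0;0 0 0 0"

```text
time_s: 9.07
tcp_pos: [0.6196, -0.1557, 0.1228]
ee_rot: [[-0.987, -0.158, 0.0], [-0.158, 0.987, -0.0], [-0.0, -0.0, -1.0]]
wrist_force: [0.1, 0.0, -0.9]
gripper_width: 0.289
gripper_force: 30.0
```

```bash
python3 -c "
from h import *
go(.620,-.155,.123)"
```

```text
t 9.07 tcp [ 0.6196 -0.1557  0.1228] yaw_y 99.09 tool cm [-0.05  0.06 -0.02] F [ 0.1  0.  -0.9] w 0.2894588136809924 gf 29.997918298467994
```

Emit:
step_arm --targets "0 0 0 0;0 0 0 0;0 0 0 0;0 0 0 0;0 0 0 0;0 0 -0.5 0;0 0 -1 0;0 0 -2 0;0 0 -3 0;0 0 -3 0;0 0 -1 0;0 0 0 0" --claw 6.0

```text
time_s: 10.07
tcp_pos: [0.6215, -0.1559, 0.2329]
ee_rot: [[-0.987, -0.158, 0.009], [-0.158, 0.987, -0.001], [-0.009, -0.002, -1.0]]
wrist_force: [0.6, 0.1, 0.2]
gripper_width: 0.689
gripper_force: 0.0
```

```bash
python3 -c "
from h import *
go(.5365,-.1685,.228)
print(sense()['joints'])
s=cams.capture('side');c=cams.capture('top')
a=cv2.resize(s['frame'][100:200,250:370],(480,400),interpolation=cv2.INTER_CUBIC)
print(proj(s,[[.62,-.155,.157],[.62,-.155,.037],[.5365,-.1685,.195]]))
cv2.imwrite('pics/s4.png',a)"
```

```text
t 10.07 tcp [ 0.6215 -0.1559  0.2329] yaw_y 99.11 tool cm [8.6  0.11 0.41] F [0.6 0.1 0.2] w 0.6894164370530276 gf 0.0
[ 3.87487762e-01  2.29497588e+01  3.33233075e+00  6.82551855e-02
 -6.98580491e+01 -8.13007052e+01]
[[275.44564682 124.92147406]
 [276.10148122 157.94763241]
 [308.63712694 115.27038475]]
```

View pics/s4.png

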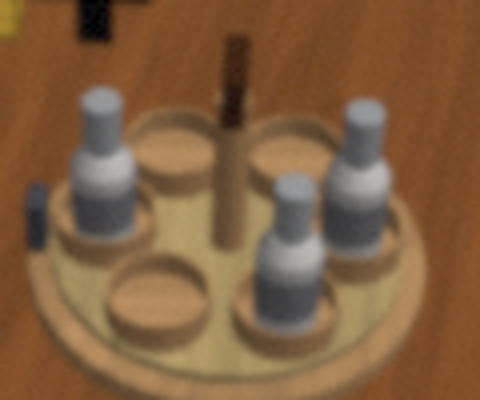

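The bottle stands upright in the pocket at the pointer (crop 103,165). The gripper now goes over the knob and turns 90° (J6 from -81 to about +9).

Emit:
step_arm --targets "1.5 0 0 0;3 0 0 0;3 0.1 0 0;1.1 0 0 0;0 0 0 -7;0 0 0 -7;0 0 0 -7;0 0 0 -7;0 0 0 -7;0 0 0 -7;0 0 0 -7;0 0 0 -7"

```text
time_s: 11.17
tcp_pos: [0.5338, -0.168, 0.226]
ee_rot: [[-0.416, -0.909, -0.003], [-0.909, 0.416, 0.0], [0.001, 0.003, -1.0]]
wrist_force: [0.1, 0.3, -0.0]
gripper_width: 0.689
gripper_force: 0.0
```

Emit:
step_arm --targets "0 0 0 -7;0 0 0 -7;0 0 0 -7;0 0 0 -7;0 0 0 -6;0 0 0 0;0 0 0 0;0 0 0 0"

```text
time_s: 11.83
tcp_pos: [0.5341, -0.1681, 0.2269]
ee_rot: [[0.156, -0.988, -0.002], [-0.988, -0.156, 0.0], [-0.0, 0.002, -1.0]]
wrist_force: [0.5, 0.4, 0.0]
gripper_width: 0.692
gripper_force: 0.0
```

```bash
python3 -c "
from h import *
go(.5365,-.1685,.168)
c=cams.capture('side')
cv2.imwrite('pics/s5.png',cv2.resize(c['frame'][60:210,220:400],(720,600),interpolation=cv2.INTER_CUBIC))"
```

```text
t 11.83 tcp [ 0.5341 -0.1681  0.2269] yaw_y -171.05 tool cm [ 0.07 -0.24  5.89] F [0.5 0.4 0. ] w 0.6921004564657754 gf 0.0
```

View pics/s5.png

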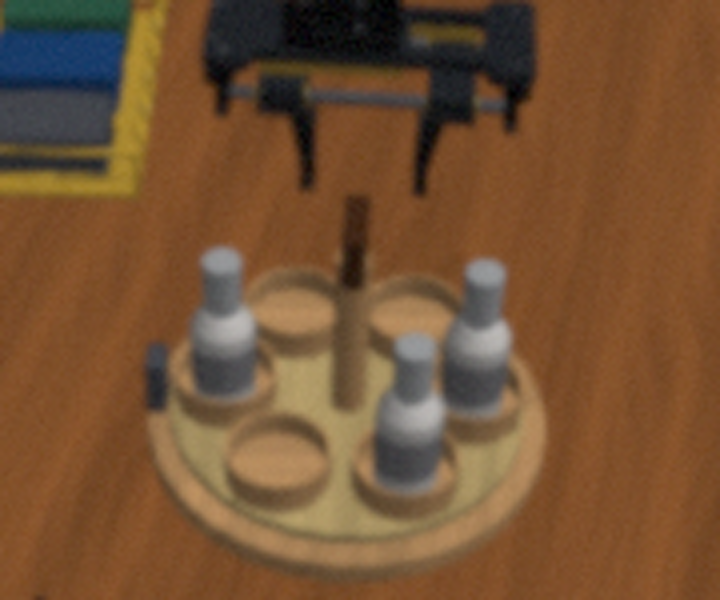

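The fingers straddle the bar: tips at (305,190) and (420,190), bar top at (357,200). Shift +2 mm, descend and grip.

Emit:
step_arm --targets "0.1 -0.2 0 0;0 0 1 0;0 0 2 0;0 0 1.5 0;0 0 1 0;0 0 0.5 0;0 0 0 0;0 0 0 0"

```text
time_s: 12.55
tcp_pos: [0.5369, -0.169, 0.168]
ee_rot: [[0.158, -0.987, 0.0], [-0.987, -0.158, -0.0], [0.0, -0.0, -1.0]]
wrist_force: [0.1, -0.1, 0.6]
gripper_width: 0.691
gripper_force: 0.0
```

Emit:
step_arm --targets "0 0 0 0;0 0 0 0;0 0 0 0;0 0 0 0;0 0 0 0;0 0 0 0;0 0 0 0;0 0 0 0;0 0 0 0;0 0 0 0" --claw 1.0

```text
time_s: 13.38
tcp_pos: [0.5376, -0.1688, 0.1679]
ee_rot: [[0.158, -0.987, 0.002], [-0.987, -0.158, 0.0], [0.0, -0.002, -1.0]]
wrist_force: [3.5, 1.0, -1.7]
gripper_width: 0.181
gripper_force: 30.0
```

```bash
python3 -c "
from h import *
go(.5365,-.1685,.168)"
```

```text
t 13.38 tcp [ 0.5376 -0.1688  0.1679] yaw_y -170.9 tool cm [-0.04  0.11 -0.01] F [ 3.5  1.  -1.7] w 0.18136413378105162 gf 29.998664427548647
```

Gripped at 15.8 mm, which matches the bar. Turn 60° gently.

Emit:
step_arm --targets "0 0 0 -1;0 0 0 -2;0 0 0 -3;0 0 0 -3;0 0 0 -3;0 0 0 -3;0 0 0 -3;0 0 0 -3;0 0 0 -3;0 0 0 -3;0 0 0 -3;0 0 0 -3"

```text
time_s: 14.38
tcp_pos: [0.5355, -0.1697, 0.1679]
ee_rot: [[0.672, -0.74, -0.002], [-0.74, -0.672, -0.001], [-0.001, 0.002, -1.0]]
wrist_force: [-0.7, -2.9, -0.1]
gripper_width: 0.178
gripper_force: 30.0
```

Emit:
step_arm --targets "0 0 0 -3;0 0 0 -3;0 0 0 -3;0 0 0 -3;0 0 0 -3;0 0 0 -3;0 0 0 -3;0 0 0 -3;0 0 0 -2;0 0 0 -1;0 0 0 0;0 0 0 0"

```text
time_s: 15.38
tcp_pos: [0.5344, -0.1712, 0.1678]
ee_rot: [[0.934, -0.357, -0.005], [-0.357, -0.934, -0.003], [-0.003, 0.004, -1.0]]
wrist_force: [-2.7, -8.3, 0.2]
gripper_width: 0.181
gripper_force: 30.1
```

```bash
python3 -c "
from h import *
go(.5365,-.1685,.168)"
```

```text
t 15.38 tcp [ 0.5344 -0.1712  0.1678] yaw_y -110.92 tool cm [ 0.1  -0.33 -0.02] F [-2.7 -8.3  0.2] w 0.180652712851986 gf 30.051027146691922
```

Emit:
step_arm --targets "0 0.1 0 0;0 0.1 0 0;0 0 0 0;0 0 0 0"

```text
time_s: 15.72
tcp_pos: [0.5344, -0.1713, 0.1679]
ee_rot: [[0.934, -0.357, -0.003], [-0.357, -0.934, -0.001], [-0.003, 0.002, -1.0]]
wrist_force: [-5.1, -3.3, 2.6]
gripper_width: 0.184
gripper_force: 30.0
```

Emit:
step_arm --targets "0 0 0 0;0 0 0 0;0 0 0 0;0 0 0 0;0 0 0 0;0 0 0 0;0 0 -1 0;0 0 -2 0;0 0 -3 0;0 0 -3 0;0 0 -2 0;0 0 0 0" --claw 5.0

```text
time_s: 16.72
tcp_pos: [0.5384, -0.1715, 0.2843]
ee_rot: [[0.934, -0.356, 0.012], [-0.356, -0.934, -0.002], [0.012, -0.002, -1.0]]
wrist_force: [0.9, -0.4, 0.0]
gripper_width: 0.575
gripper_force: 0.0
```

Emit:
step_arm --targets "0 0 0 0;0 0 0 0;0 0 0 0;0 0 0 0;0 0 0 0;0 0 0 0"

```text
time_s: 17.22
tcp_pos: [0.5356, -0.1707, 0.2771]
ee_rot: [[0.934, -0.357, -0.001], [-0.357, -0.934, 0.0], [-0.001, 0.0, -1.0]]
wrist_force: [-0.6, 0.2, 0.1]
gripper_width: 0.573
gripper_force: 0.0
```

```bash
python3 -c "
from h import *
go(.5365,-.1685,.168)
c=cams.capture('side')
a=np.radians(69.14); p=np.array([.537+.085*np.cos(a),-.1687+.085*np.sin(a)])
print(proj(c,[[*p,.157],[*p,.037]])); f=c['frame']
cv2.imwrite('pics/s6.png',cv2.resize(f[60:210,220:400],(720,600),interpolation=cv2.INTER_CUBIC))"
```

```text
t 17.22 tcp [ 0.5356 -0.1707  0.2771] yaw_y -110.92 tool cm [ 1.000e-02 -2.400e-01  1.091e+01] F [-0.6  0.2  0.1] w 0.5727510800616504 gf 0.0
[[289.28790664 145.19102895]
 [288.96825014 178.11052656]]
```

View pics/s6.png

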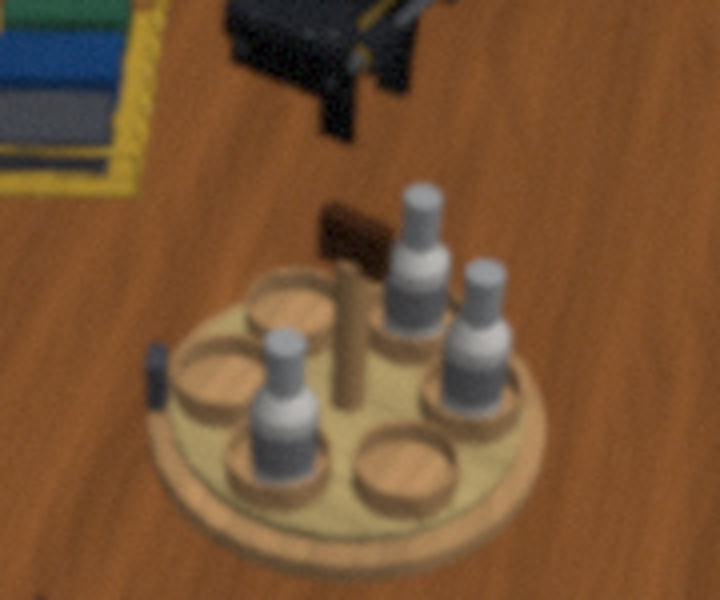

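The spare bottle stands upright in its pocket one click on (crop 285,410; cap within about 2 px of the prediction). An empty cup is at the pointer and the gripper is clear.

```bash
python3 -c "
from h import *
print(r.finish_job())"
```

```text
the job is handed in; nothing more can be done
None
```

I stood the spare bottle upright in the pocket at the pointer, turned the carousel one click anticlockwise, let go clear of everything, and handed the job in at about 17 s; the hand-in gave no pass or fail result.

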